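Put the meter case back on its key and click the kit drawer shut

TASK

Put the grey meter case into the open kit drawer with its grooved end towards the drawer front, so that the groove drops over the steel rib on the drawer floor and the case lies flat on the floor, and let go of it. Then gently push the drawer fully home under the overhanging top until it clicks past its catch and stays shut, without slamming or ramming it. Leave the potted plant, the spray bottle and the jar where they stand.

Things in the scene. Friction and masses are not known exactly. Their poses are not given: they have to be found in the camera images.
- drawer (a joint): how far the kit drawer stands open, in m: 0 is fully home at its stop, 0.235 fully out. It slides level with about 3 N of drag. A sprung catch is met at 16 mm open and passed at 6 mm; getting over it takes about 12 N. Past it the spring pulls the drawer home; let go before it and the drawer stays ajar or goes back out to 16 mm. The drawer moves with its floor and front
- drawer_face (a point): middle of the plain flat wooden drawer front, on its outer face, 65 mm above the table. x points into the cabinet (the way to push), y left along the front, z up. The front is 170 wide and 106 high (53 above and below this point), without a handle
- drawer_floor (a point): on top of the drawer floor, middle of the front wall's inner side (14 mm behind the outer face); axes as drawer_face. Inside 132 wide (y +-66), 155 long (x 0 to 155); walls 40 high, 8 thick. On the floor, x 0 to 45, stands a steel rib along x, 8 wide, 12 high, clamped anywhere from y -14 to +14 mm: not reported, see it or feel for it with the case
- board_edge (a point): middle of the lower front edge of the cabinet's dark overhanging top board, 215 mm above the table; axes as drawer_face. The board is 260 wide, 18 thick and reaches 45 mm out (towards the robot) past the home drawer face: an upright tool cannot follow the drawer home, one leaning some 40 degrees, fingertips forward under the board, can. The cabinet is fixed
- panel_edge (a point): middle of the lower edge of the cabinet's front panel over the drawer opening, 110 mm above the table, 80 above the drawer floor, 15 mm behind the home drawer face; a case not down on the floor fouls it. The cabinet below the board is 200 wide
- case_grip (a point): loose grey plastic case 120 x 80 x 40 mm, about 0.35 kg, with a centred grip bar on its lid: 70 long (along x), 24 thick (y), 34 high, so 74 overall. This point is in the bar, 60 mm above the case's underside, 14 below the bar's top; z up. It starts flat on the table. Down on the drawer floor this point is 60 mm above drawer_floor; standing on the rib, 72
- case_groove (a point): mouth of the groove, at the middle of the case's -x end, on the underside; axes as case_grip. The groove runs along the middle of the underside, 16 wide, 13 deep, 70 long, open at this end only (dark stripe on the end face and on the lid near it). This end goes towards the drawer front: case x then agrees with drawer x
- pot: potted plant in a white pot on its saucer, 116 across, 100 high without its leaves (200 with); origin at the underside; leave alone
- spray: green spray bottle with white head, 70 across, 200 high; origin at the underside; leave alone
- jar: glass jar with white cap, 68 across, 75 high; origin at the underside; leave alone
There are look-alikes about, which are no part of the job. Of the things like the part that bears case_grip, leave any that is green; of the rest the smaller one is meant.

How it is judged:
By the outcome, as a careful person would: the job done as asked, in the order asked, and still so for the second after the job is handed in, with the robot touching nothing.
It also fails if it takes over 64 s, if anything falls off the work surface, if the arm or the gripper's body presses on something with over 40 N, if the wrist force passes 120 N, or if a joint passes its speed limit or range.

ROBOT

A 6-joint arm with a two-finger parallel gripper is mounted at the origin on the work surface. World frame = base frame: x ahead of the robot, y to its left, z up, the work surface at z = 0. Lengths are in mm, angles in rad, forces in N, time in s.
With the tool pointing down it reaches from about 325 to 900 mm from the base axis. Payload 6.1 kg.
Tool frame: the origin (TCP) lies at the very end of the fingers, on their centre line; the grasp point (between the pads) lies 19 mm behind it; z points along the fingers, y is the line along which they close (so a half turn about z gives the same grasp; the last joint's range is limited). The gripper opens to 85 mm and grips with 20 to 120 N. Pads are 22 mm wide; open, the fingers measure 114 mm over their backs; the gripper's body (76 mm by 85 mm) begins 54 mm behind the grasp point. The pads swing forward as they close: fully open they stand 13 mm farther back than shut.
Start: joints at [1.168, 0.22, 1.526, -0, 1.395, -0.126], TCP at [170.798, 601.202, 231.3] pointing down, gripper open.
Joint ranges: [-2.98, 2.98], [-0.91, 2.08], [0.09, 2.57], [-1.24, 4.39], [0.2, 2.65], [-2.68, 2.68]. Speed limits (rad/s): [2.57, 2.57, 3.01, 3.14, 3.14, 3.14].

INTERFACE

Orientations are given as a rotation vector (axis times angle).
In Python, from station import readout, cams, bot gives the robot as it stands.
- The arm moves only by the tool jog_arm, never from a script. Its argument "targets" is a list that holds one entry, the list of rows, each a list of 7 numbers: the turn, a rotation vector about the world's x, y, z each as a share of 90 degrees, from -1 to 1, then the shift along the world's x, y, z each as a share of 0.08 m, from -1 to 1, then the gripper's target within -1 to 1 (fully open at 1, half-way at 0, shut at -1). In form: [[[ax, ay, az, tx, ty, tz, fingers], ...]]. A call has 1 to 10 rows; each row is the pose to reach, as a shift and turn from the pose commanded when the call began; what a row does not reach only later rows make up. A row lasts 1/8 s, in which the tool goes at most 62.5 mm and 10.7 degrees, less where a joint would pass 70% of its speed; a pose out of reach is approached as far as the arm can. A call with a number of a shift or a turn outside -1 to 1 is refused whole. A call with a gripper value outside its range is refused whole. The fingers move at their own pace and stop on an object; "force" is the grip in N (left out, the last holds). Time passes only in rows, so rows that repeat a pose let the fingers close. It gives the time, the measured TCP pose, the force, the opening and the grip force at its end, in the units of the state.
- readout.get_state(): the state, without advancing time (a new reading comes with each control period).
- cams.snapshot(name): name is "scene" or "top"; returns the picture (384x512x3 uint8, red, green, blue); there is no depth.
- cams.camera_model(name): a dict with "fx", "fy", "cx", "cy" (pixels), "R" (3x3) and "t" (3): a world point X has camera coordinates R X + t. Camera axes: x right, y down, z forward; pixel columns grow to the right and rows downward; lengths in mm; the calibration is good to about 2 mm. A picture is of the moment at which its call begins. camera_model takes no time and is no camera call.
- bot.sign_off(): hands the job in; it is judged then, once.
The state is a dict: "clock": time; "q": joint angles; "dq": joint speeds; "effort": joint torques, N m; "eef_pos": TCP position; "ee_rot": TCP orientation; "wrist_force": force on the tool from outside, world axes, zero at the start; "moment": the same for the moment, N m; "width": finger opening in mm; "grasp_force": force on a finger pad.
Only numpy, scipy, OpenCV 4.12 (cv2) and the standard library are available. Lean on these libraries where they do the work, as an engineer would, in place of code of your own. Each camera call takes 0.05 s, during which the arm holds its last target. There are 200 camera calls.

## Working session

There is one attempt and no reset: what is moved stays moved. The work goes in short steps, Python scripts to look and compute and a tool call to move; the robot and the scene stay as the last step left them, time stands still between calls to the robot, and variables do not carry over. Pictures are saved under pics/ and viewed, at most 10 in all, crops included, and the job is handed in when it is done.

Besides the shell and the picture viewer there is one more tool, called after "Request:" as name(argument=value, ...) on one line, values as JSON. jog_arm: Moves the arm, as the interface text tells. Shift numbers are shares of 0.08 m and turn numbers shares of 90 degrees, none past 1 either way. Its arguments: {"type":"object","properties":{"targets":{"type":"array"},"force":{"type":"number"}},"required":["targets"]}

```bash
mkdir -p pics; ls
python3 - <<'E'
from station import readout,cams
import cv2
print(readout.get_state())
for n in("scene","top"):
    im=cams.snapshot(n); cv2.imwrite(f"pics/{n}0.png",im[:,:,::-1]); print(n,cams.camera_model(n))
E
```

```text
pics
{'clock': 0.0, 'q': array([ 1.16788651e+00,  2.21237193e-01,  1.52758662e+00, -1.20100560e-05,
        1.39473982e+00, -1.26065862e-01]), 'dq': array([-0.00094541, -0.00180162,  0.00102395,  0.00032153, -0.00178705,
        0.00145536]), 'effort': array([ 6.09033887e-04, -4.96901858e+01, -3.89393234e+01, -1.13820229e-04,
        1.07589533e-02,  1.42471907e-05]), 'eef_pos': array([170.57264786, 600.64226401, 230.20537039]), 'ee_rot': array([-4.33405081e-01, -3.11104324e+00,  2.99273268e-03]), 'wrist_force': array([ 0.36380512, -0.82896456,  0.28758162]), 'moment': array([ 0.00280195,  0.01814797, -0.02851305]), 'grasp_force': 0.0, 'width': 85.75771789007297}
scene {'fx': 415.2621433158526, 'fy': 415.2621433158526, 'cx': 255.14717335518623, 'cy': 190.79754140297672, 'R': array([[ 0.61964439, -0.78484049, -0.00813859],
       [-0.6567303 , -0.51276513, -0.55297127],
       [ 0.42982106,  0.34799041, -0.83316057]]), 't': array([-227.4584329 ,  453.37253224, 1080.34334442])}
top {'fx': 385.9154457931738, 'fy': 385.9154457931738, 'cx': 254.0980239198567, 'cy': 195.73584169912155, 'R': array([[-0.01838095, -0.99956406, -0.02310482],
       [-0.99858008,  0.01950867, -0.04957051],
       [ 0.04999965,  0.02216086, -0.99850335]]), 't': array([ 105.82240806,  471.50176271, 1304.72406005])}
```

View pics/scene0.png

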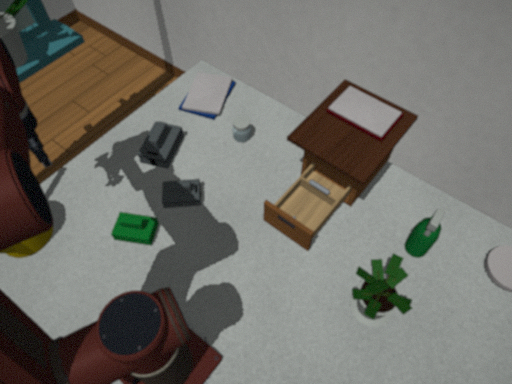

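View pics/top0.png

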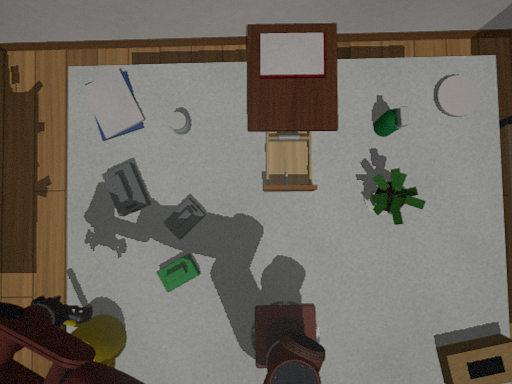

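The scene shows a green case at scene (135,228) and two grey ones, the larger at scene (162,143) / top (127,187) and the smaller in shadow at scene (183,193) / top (185,216). The drawer is at top (288,160). Next I'll zoom in on the small case and the drawer.

```bash
cat > h.py <<'E'
import numpy as np,cv2
from station import readout,cams
def ray(n,u,v,z):
    m=cams.camera_model(n);R=m["R"];c=-R.T@m["t"]
    d=R.T@np.array([(u-m["cx"])/m["fx"],(v-m["cy"])/m["fy"],1])
    return c+d*(z-c[2])/d[2]
def proj(n,X):
    m=cams.camera_model(n);p=m["R"]@np.array(X,float)+m["t"]
    return np.array([m["fx"]*p[0]/p[2]+m["cx"],m["fy"]*p[1]/p[2]+m["cy"]])
def crop(im,u0,v0,w,h,s,gain=1.0):
    c=im[v0:v0+h,u0:u0+w,::-1]
    return cv2.resize(np.clip(c*gain,0,255).astype(np.uint8),(w*s,h*s),interpolation=cv2.INTER_CUBIC)
E
python3 - <<'E'
from h import *
t=cams.snapshot("top");s=cams.snapshot("scene")
a=crop(t,155,190,66,50,6,2.2);b=crop(s,150,168,66,50,6,2.2)
c=crop(t,257,122,66,75,4);c=cv2.resize(c,(264,300));d=crop(s,258,160,100,90,4)[:300]
d=cv2.resize(crop(s,255,155,100,95,3),(400,300))
im=np.zeros((600,800,3),np.uint8);im[:300,:396]=a;im[:300,400:796]=b;im[300:,:264]=c;im[300:600,400:800]=d
cv2.imwrite("pics/z1.png",im)
E
```

```text
(no output)
```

View pics/z1.png

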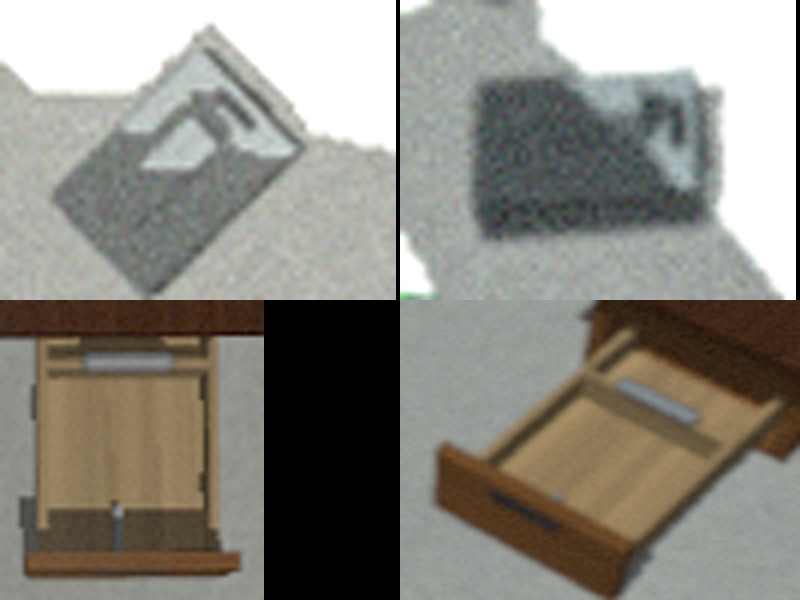

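The small case's outline is clear in the top crop, with corners at (55,195), (150,295), (300,150) and (210,30), but the arm's shadow hides its stripe. The rib is visible in the drawer at top u≈286.5, v≈173–185. I'll stretch the contrast in the shadow and compute positions.

Run:
```python
from h import *
def avg(n,k=6): return np.mean([cams.snapshot(n).astype(float) for _ in range(k)],0)
t=avg("top");s=avg("scene");np.save("t.npy",t);np.save("s.npy",s)
im=np.zeros((600,800,3),np.uint8)
for i,(a,u,v) in enumerate(((t,155,190),(s,150,168))):
    for j,(lo,hi) in enumerate(((25,70),(40,170))):
        im[j*300:j*300+300,i*400:i*400+396]=crop(np.clip((a-lo)/(hi-lo)*255,0,255),u,v,66,50,6)
cv2.imwrite("pics/z2.png",im)
# case corners (table-ish) from top crop
for p in((55,195),(150,295),(300,150),(210,30)):
    print("lid",p,ray("top",155+p[0]/6,190+p[1]/6,40).round(0))
# drawer
for nm,p,z in(("front top L",(27,555),118),("front top R",(240,555),118),("outer L",(27,575),118),("outer R",(240,572),118),("rib near",(118,548),50),("rib far",(118,508),50),("wallL",(42,500),78),("wallR",(213,500),78),("back",(125,374),78),("boardL",(0,335),215)):
    print(nm,ray("top",257+p[0]/4,122+(p[1]-300)/4,z).round(1))
```

```text
lid (55, 195) [388. 399.  40.]
lid (150, 295) [332. 346.  40.]
lid (300, 150) [411. 262.  40.]
lid (210, 30) [479. 311.  40.]
front top L [499.   63.6 118. ]
front top R [ 495.6 -103.2  118. ]
outer L [483.3  63.9 118. ]
outer R [ 482.3 -102.8  118. ]
rib near [508.4 -12.1  50. ]
rib far [541.7 -12.9  50. ]
wallL [546.6  50.4  78. ]
wallR [543.7 -88.2  78. ]
back [648.4 -19.3  78. ]
boardL [652.7  80.4 215. ]
```

View pics/z2.png

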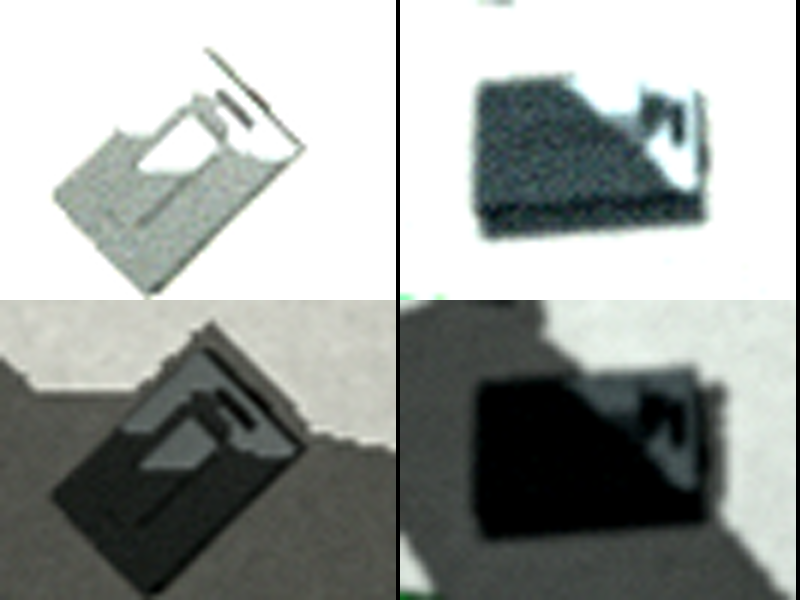

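The dark lid mark lies near the case's far-right end, at crop (237,110), so the groove end points to world −47° and case x to about 133°. The grasp centre is about (399.5, 330.5). I'll set out now and recheck when the arm's shadow has moved.

Request:
jog_arm(targets=[[[0,0,-0.086,0.36,-0.42,0,1],[0,0,-0.086,0.715,-0.844,0,1],[0,0,-0.086,0.715,-0.844,0,1]]], force=60)

```text
clock: 1.18
eef_pos: [229.7, 532.1, 231.4]
ee_rot: [0.647, 3.074, -0.0]
wrist_force: [-0.6, -0.0, -0.2]
width: 85.4
grasp_force: 0.0
```

Request:
jog_arm(targets=[[[0,0,-0.086,0.36,-0.42,0,1],[0,0,-0.086,0.715,-0.844,0,1],[0,0,-0.086,0.715,-0.844,0,1]]])

```text
clock: 1.55
eef_pos: [286.4, 465.2, 231.5]
ee_rot: [0.853, 3.023, 0.0]
wrist_force: [0.1, 1.0, -0.6]
width: 85.5
grasp_force: 0.0
```

Run:
```python
from h import *
t=cams.snapshot("top").astype(float);s=cams.snapshot("scene").astype(float)
im=np.zeros((600,800,3),np.uint8)
for i,(a,u,v) in enumerate(((t,155,190),(s,150,168))):
    im[:300,i*400:i*400+396]=crop(np.clip((a-20)/(110)*255,0,255),u,v,66,50,6)
im[300:,:400]=crop(t,257,122,66,75,4).repeat(1,0)[:300,:264].copy() if 0 else cv2.resize(crop(t,262,165,64,30,6),(400,300))
im[300:,400:]=cv2.resize(crop(t,100,100,200,150,2),(400,300))
cv2.imwrite("pics/z3.png",im);st=readout.get_state();print(st["clock"],st["eef_pos"],st["q"])
```

```text
1.65 [285.01522398 466.77847047 231.55710458] [ 8.77910547e-01  3.32077383e-02  1.73160861e+00  8.15345140e-04
  1.37614107e+00 -1.45486914e-01]
```

View pics/z3.png

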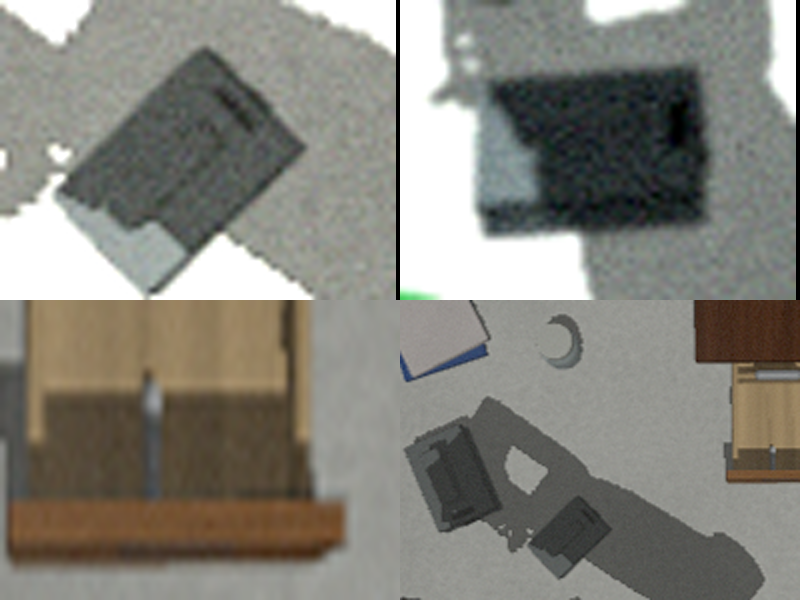

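The close view confirms the dark mark only at the upper-right end, crop (237,108). The rib is at crop x≈151, so top u≈286.2. Next I'll move above the case and work out the rib and drawer numbers.

Request:
jog_arm(targets=[[[0,0,-0.086,0.36,-0.42,0,1],[0,0,-0.086,0.715,-0.844,0,1],[0,0,-0.086,0.715,-0.844,0,1]]])

```text
clock: 2.02
eef_pos: [343.1, 398.3, 231.4]
ee_rot: [1.053, 2.96, 0.0]
wrist_force: [0.4, -0.1, 0.7]
width: 85.4
grasp_force: 0.0
```

Request:
jog_arm(targets=[[[0,0,-0.086,0.36,-0.42,-0.4,1],[0,0,-0.086,0.7,-0.844,-0.9,1],[0,0,-0.086,0.7,-0.844,-0.9,1],[0,0,-0.086,0.7,-0.844,-0.9,1]]])

```text
clock: 2.52
eef_pos: [397.9, 332.7, 159.8]
ee_rot: [-1.247, -2.883, -0.001]
wrist_force: [-0.0, 0.3, 1.4]
width: 85.0
grasp_force: 0.0
```

Run:
```python
from h import *
for nm,u,v,z in(("rib near",286.2,184.5,42),("rib far",286.2,173.3,42),("Linner",269,178,70),("Rinner",309.2,178,70)):
    print(nm,ray("top",u,v,z).round(1))
st=readout.get_state();print(st["clock"],st["eef_pos"],st["ee_rot"])
s=cams.snapshot("scene");t=cams.snapshot("top")
# board front edge line (top edge z=233) in top view: dark red -> lighter going down columns
g=t.astype(int)
for u in(252,262,322,332):
    col=g[100:150,u].sum(1);k=np.argmax(np.abs(np.diff(col)));print("board",ray("top",u,100.5+k,233-18).round(1))
for u in(268,280,300,312):
    col=g[182:200,u];d=np.diff(col.sum(1));print("face low edge v",182.5+np.argmax(d),ray("top",u,182.5+np.argmax(d),118).round(1))
im=np.hstack([crop(t,140,170,100,90,4),crop(s,140,120,100,90,4)])
cv2.imwrite("pics/z4.png",np.clip(im*1.6,0,255).astype(np.uint8))
```

```text
rib near [507.4 -11.6  42. ]
rib far [544.9 -12.5  42. ]
Linner [527.7  45.8  70. ]
Rinner [525.  -85.3  70. ]
2.525 [397.90930243 332.71303736 159.7559546 ] [-1.24669464e+00 -2.88299811e+00 -1.30743033e-03]
board [650.8  95.  215. ]
board [650.1  65.9 215. ]
board [ 649.  -108.2  215. ]
board [ 648.3 -137.1  215. ]
face low edge v 191.5 [480.6  50.6 118. ]
face low edge v 191.5 [479.9  13.  118. ]
face low edge v 190.5 [481.8 -49.7 118. ]
face low edge v 190.5 [481.  -87.2 118. ]
```

View pics/z4.png

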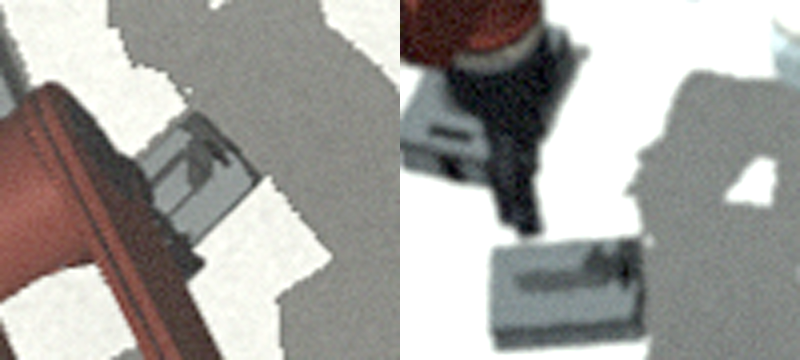

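The gripper is over the lit case, with its bar running to the groove mark on the right. The rib is at y≈−12 and the drawer middle at y≈−19.5. Descending to grip.

Request:
jog_arm(targets=[[[0,0,0,0.02,-0.02,-0.5,1],[0,0,0,0.02,-0.02,-1,1],[0,0,0,0.02,-0.02,-1,1]]])

```text
clock: 3.0
eef_pos: [397.5, 329.4, 77.4]
ee_rot: [-1.245, -2.881, 0.006]
wrist_force: [0.7, 0.4, -0.3]
width: 85.6
grasp_force: 0.0
```

Request:
jog_arm(targets=[[[0,0,0,0,0,-0.25,1],[0,0,0,0,0,-0.42,1],[0,0,0,0,0,-0.42,1],[0,0,0,0,0,-0.42,-1],[0,0,0,0,0,-0.42,-1],[0,0,0,0,0,-0.42,-1],[0,0,0,0,0,-0.42,-1],[0,0,0,0,0,-0.42,-1],[0,0,0,0,0,-0.42,-1]]], force=70)

```text
clock: 4.12
eef_pos: [401.2, 330.3, 46.8]
ee_rot: [1.248, 2.881, 0.004]
wrist_force: [1.6, 1.8, 4.4]
width: 22.6
grasp_force: 69.4
```

Gripped at 22.6 mm. Lifting.

Request:
jog_arm(targets=[[[0,0,0,0,0,0.3,-1],[0,0,0,0,0,0.65,-1],[0,0,0,0,0,1,-1],[0,0,0,0,0,1,-1]]])

```text
clock: 4.62
eef_pos: [400.5, 329.7, 126.5]
ee_rot: [1.248, 2.882, 0.002]
wrist_force: [-0.5, 0.8, -4.9]
width: 23.1
grasp_force: 70.2
```

Request:
jog_arm(targets=[[[0,0,-0.2,0,-0.4,0.5,-1],[0,0,-0.3,0.1,-0.8,1,-1],[0,0,-0.37,0.2,-1,1,-1],[0,0,-0.37,0.2,-1,1,-1]]])

```text
clock: 5.12
eef_pos: [415.3, 248.1, 203.7]
ee_rot: [-2.024, -2.401, 0.005]
wrist_force: [-0.2, 0.4, -4.7]
width: 22.4
grasp_force: 70.7
```

Request:
jog_arm(targets=[[[0,0,-0.1,0.1,-0.4,0,-1],[0,0,-0.2,0.3,-0.8,0,-1],[0,0,-0.3,0.4,-1,0,-1],[0,0,-0.37,0.4,-1,0,-1],[0,0,-0.37,0.4,-1,0,-1]]])

```text
clock: 5.75
eef_pos: [446.6, 169.7, 203.4]
ee_rot: [-2.622, -1.727, 0.006]
wrist_force: [-0.5, 0.4, -4.4]
width: 22.9
grasp_force: 70.7
```

Request:
jog_arm(targets=[[[0,0,-0.1,0.1,-0.4,0,-1],[0,0,-0.2,0.3,-0.8,0,-1],[0,0,-0.3,0.4,-1,0,-1],[0,0,-0.37,0.4,-1,0,-1],[0,0,-0.37,0.4,-1,0,-1]]])

```text
clock: 6.38
eef_pos: [479.2, 90.0, 204.4]
ee_rot: [-3.007, -0.906, 0.003]
wrist_force: [0.0, 0.5, -4.6]
width: 23.0
grasp_force: 70.7
```

Request:
jog_arm(targets=[[[0,0,-0.1,0.1,-0.4,0,-1],[0,0,-0.2,0.3,-0.8,0,-1],[0,0,-0.3,0.4,-0.9,0,-1],[0,0,-0.37,0.4,-0.9,0,-1],[0,0,-0.37,0.4,-0.9,0,-1]]])

```text
clock: 7.0
eef_pos: [511.5, 18.1, 204.9]
ee_rot: [-3.141, -0.008, 0.002]
wrist_force: [0.5, -1.0, -3.8]
width: 22.6
grasp_force: 71.0
```

Run:
```python
from h import *
t=cams.snapshot("top");s=cams.snapshot("scene")
for n,X in(("top",(451.5,18,199)),("top",(571.5,18,199)),("scene",(451.5,18,159)),("scene",(451.5,58,199)),("scene",(451.5,-22,199)),("scene",(571.5,58,199))): print(n,X,proj(n,X).round(1))
im=np.hstack([crop(t,230,120,100,120,4,1.8),crop(s,200,120,100,120,4,1.8)])
cv2.imwrite("pics/z5.png",im)
```

```text
top (451.5, 18, 199) [279.7 199.5]
top (571.5, 18, 199) [278.8 158.8]
scene (451.5, 18, 159) [268.5 212.4]
scene (451.5, 58, 199) [257.  197.1]
scene (451.5, -22, 199) [280.8 212.7]
scene (571.5, 58, 199) [283.1 169.1]
```

View pics/z5.png

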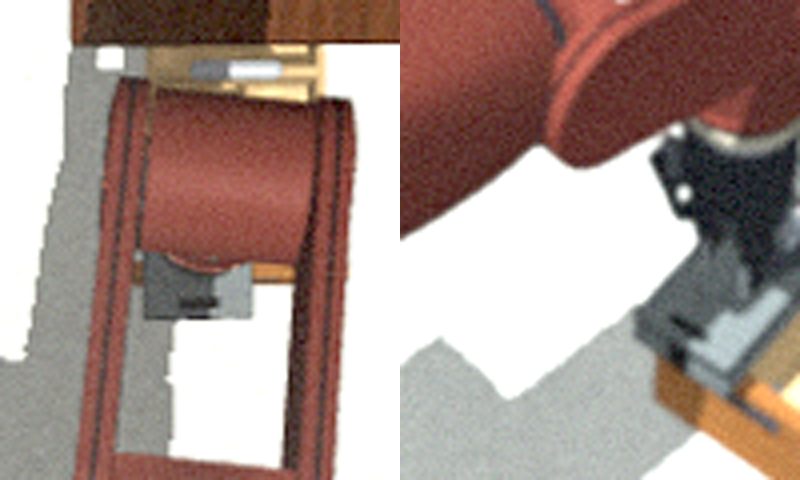

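The case hangs true, groove end towards the front (dark slot at scene crop (675,355)), and its in-hand offset matches the TCP. Moving over the rib at (565, −12.5).

Request:
jog_arm(targets=[[[0,0,-0.007,0.2,-0.12,0,-1],[0,0,-0.007,0.45,-0.27,0,-1],[0,0,-0.007,0.67,-0.385,0,-1],[0,0,-0.007,0.67,-0.385,0,-1],[0,0,-0.007,0.67,-0.385,0,-1]]])

```text
clock: 7.72
eef_pos: [564.9, -12.7, 205.3]
ee_rot: [-3.141, 0.015, 0.002]
wrist_force: [-1.3, -0.5, -4.2]
width: 23.1
grasp_force: 71.0
```

Request:
jog_arm(targets=[[[0,0,0,0,0,-0.25,-1],[0,0,0,0,0,-0.5,-1],[0,0,0,0,0,-0.75,-1],[0,0,0,0,0,-1,-1],[0,0,0,0,0,-1,-1]]])

```text
clock: 8.35
eef_pos: [563.6, -13.0, 122.7]
ee_rot: [-3.141, 0.018, 0.008]
wrist_force: [-0.4, 0.5, -5.3]
width: 23.0
grasp_force: 70.8
```

Request:
jog_arm(targets=[[[0,0,0,0,0,-0.1,-1],[0,0,0,0,0,-0.2,-1],[0,0,0,0,0,-0.3,-1],[0,0,0,0,0,-0.38,-1],[0,0,0,0,0,-0.38,-1]]])

```text
clock: 8.98
eef_pos: [565.1, -13.2, 94.5]
ee_rot: [-3.141, 0.018, 0.002]
wrist_force: [0.1, -0.4, -4.1]
width: 22.8
grasp_force: 70.9
```

Request:
jog_arm(targets=[[[0,0,0,0,0,-0.03,-1],[0,0,0,0,0,-0.06,-1],[0,0,0,0,0,-0.09,-1],[0,0,0,0,0,-0.11,-1],[0,0,0,0,0,-0.11,-1]]])

```text
clock: 9.6
eef_pos: [565.5, -13.2, 86.3]
ee_rot: [-3.141, 0.018, 0.001]
wrist_force: [0.8, 0.1, -4.2]
width: 22.6
grasp_force: 70.9
```

Below rib-top height with no contact, so the groove is over the rib. Continuing down.

Request:
jog_arm(targets=[[[0,0,0,0,0,-0.03,-1],[0,0,0,0,0,-0.06,-1],[0,0,0,0,0,-0.09,-1],[0,0,0,0,0,-0.11,-1],[0,0,0,0,0,-0.11,-1]]])

```text
clock: 10.22
eef_pos: [565.4, -13.2, 77.5]
ee_rot: [-3.142, 0.018, 0.001]
wrist_force: [1.1, -0.3, -3.6]
width: 22.7
grasp_force: 70.9
```

Request:
jog_arm(targets=[[[0,0,0,0,0,-0.012,-1],[0,0,0,0,0,-0.025,-1],[0,0,0,0,0,-0.025,-1]]])

```text
clock: 10.6
eef_pos: [566.2, -13.3, 76.7]
ee_rot: [3.141, -0.018, 0.002]
wrist_force: [-2.2, 1.0, 4.9]
width: 22.6
grasp_force: 72.0
```

It's on the floor at z 76.7. Releasing with a partial opening, then raising the tool.

Request:
jog_arm(targets=[[[0,0,0,0,0,0,0],[0,0,0,0,0,0,0],[0,0,0,0,0,0,0],[0,0,0,0,0,0.05,0],[0,0,0,0,0,0.3,0],[0,0,0,0,0,0.6,0],[0,0,0,0,0,1,0],[0,0,0,0,0,1,0]]])

```text
clock: 11.6
eef_pos: [568.4, -13.7, 160.6]
ee_rot: [3.14, -0.018, 0.012]
wrist_force: [-0.2, -0.6, -0.4]
width: 42.7
grasp_force: 0.0
```

Request:
jog_arm(targets=[[[0,0,0,-0.3,0,0.5,-1],[0,0,0,-0.7,0,0.5,-1],[0,0,0,-1,0,0.5,-1],[0,0,0,-1,0,0.5,-1]]])

```text
clock: 12.1
eef_pos: [484.5, -13.2, 195.7]
ee_rot: [-3.142, 0.018, 0.0]
wrist_force: [1.3, -0.8, 0.5]
width: -0.2
grasp_force: 0.0
```

Request:
jog_arm(targets=[[[0,0,0,-0.5,0,0,-1],[0,0,0,-1,0,0,-1],[0,0,0,-1,0,0,-1],[0,0,0,-1,0,0,-1]]])

```text
clock: 12.6
eef_pos: [406.9, -13.5, 196.3]
ee_rot: [3.141, -0.018, 0.003]
wrist_force: [0.1, 0.1, 0.3]
width: 0.2
grasp_force: 0.0
```

Run:
```python
from h import *
t=cams.snapshot("top");s=cams.snapshot("scene");st=readout.get_state();print(st["clock"],st["eef_pos"],st["ee_rot"],st["q"].round(2))
im=np.hstack([crop(t,250,110,80,100,5,1.5)[:, :400],crop(s,255,145,80,100,5,1.5)])
cv2.imwrite("pics/z6.png",im)
```

```text
12.7 [406.85862986 -13.43306745 196.10124316] [ 3.14145193e+00 -1.77613527e-02  1.37124355e-03] [-0.23 -0.3   2.1   0.    1.34  1.35]
```

View pics/z6.png

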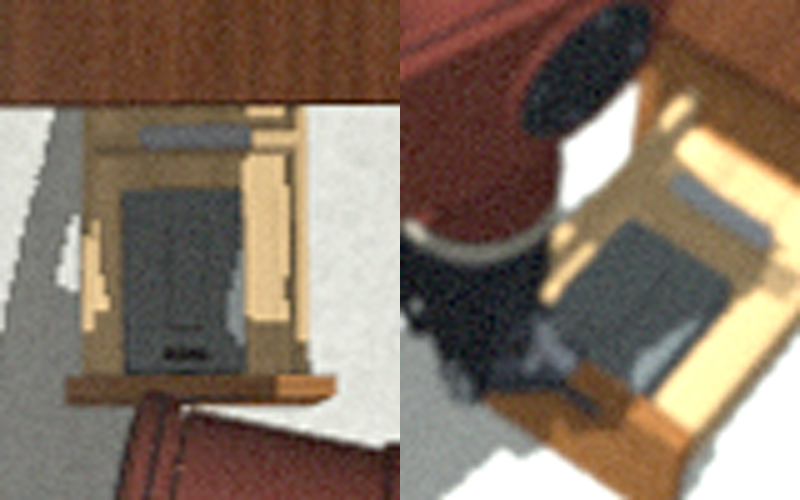

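The case lies flat in the drawer, clear of the walls, with its mark at the front (top crop (185,353)). Now I'll lean the shut gripper and lower it in front of the drawer face.

Request:
jog_arm(targets=[[[0,-0.1,0,0.1,-0.08,-0.2,-1],[0,-0.2,0,0.2,-0.08,-0.5,-1],[0,-0.28,0,0.2,-0.08,-0.85,-1],[0,-0.28,0,0.2,-0.08,-0.85,-1],[0,-0.28,0,0.2,-0.08,-0.85,-1]]])

```text
clock: 13.32
eef_pos: [423.8, -20.5, 130.8]
ee_rot: [-3.064, 0.018, -0.688]
wrist_force: [-0.0, -0.5, 0.7]
width: 0.0
grasp_force: 0.0
```

Request:
jog_arm(targets=[[[0,0,0,0,0,-0.4,-1],[0,-0.08,0,0,0,-0.83,-1],[0,-0.16,0,0,0,-0.83,-1],[0,-0.16,0,0,0,-0.83,-1],[0,-0.16,0,0,0,-0.83,-1]]])

```text
clock: 13.95
eef_pos: [476.7, -25.1, 66.6]
ee_rot: [-2.969, 0.012, -1.003]
wrist_force: [0.1, -0.6, 0.1]
width: 0.1
grasp_force: 0.0
```

The tool stands just before the face, held out by the reach limit. I'll start with a small forward probe.

Request:
jog_arm(targets=[[[0,0,0,0.02,0.05,0,-1],[0,0,0,0.05,0.07,0,-1],[0,0,0,0.05,0.07,0,-1]]])

```text
clock: 14.32
eef_pos: [479.3, -18.9, 65.2]
ee_rot: [-2.968, 0.013, -1.004]
wrist_force: [0.4, 0.1, 0.8]
width: 0.2
grasp_force: 0.0
```

Request:
jog_arm(targets=[[[0,0,0,0.03,0,0,-1],[0,0,0,0.06,0,0,-1],[0,0,0,0.1,0,0,-1],[0,0,0,0.15,0,0,-1],[0,0,0,0.2,0,0,-1],[0,0,0,0.26,0,0,-1],[0,0,0,0.32,0,0,-1],[0,0,0,0.38,0,0,-1],[0,0,0,0.44,0,0,-1],[0,0,0,0.5,0,0,-1]]])

```text
clock: 15.58
eef_pos: [519.2, -19.3, 64.5]
ee_rot: [-2.969, 0.015, -1.003]
wrist_force: [-3.6, -2.5, -0.1]
width: 0.4
grasp_force: 1.5
```

Request:
jog_arm(targets=[[[0,0,0,0.06,0,0,-1],[0,0,0,0.12,0,0,-1],[0,0,0,0.18,0,0,-1],[0,0,0,0.24,0,0,-1],[0,0,0,0.3,0,0,-1],[0,0,0,0.36,0,0,-1],[0,0,0,0.42,0,0,-1],[0,0,0,0.48,0,0,-1],[0,0,0,0.54,0,0,-1],[0,0,0,0.6,0,0,-1]]])

```text
clock: 16.82
eef_pos: [567.2, -19.2, 64.6]
ee_rot: [-2.969, 0.014, -1.003]
wrist_force: [-2.3, -2.1, 0.6]
width: 0.0
grasp_force: 1.5
```

Pushing steadily at 2–4 N. Continuing, with a little more lean.

Request:
jog_arm(targets=[[[0,-0.01,0,0.06,0,0,-1],[0,-0.02,0,0.12,0,0,-1],[0,-0.03,0,0.18,0,0,-1],[0,-0.04,0,0.24,0,0,-1],[0,-0.05,0,0.3,0,0,-1],[0,-0.06,0,0.36,0,0,-1],[0,-0.06,0,0.42,0,0,-1],[0,-0.06,0,0.48,0,0,-1],[0,-0.06,0,0.54,0,0,-1],[0,-0.06,0,0.6,0,0,-1]]])

```text
clock: 18.08
eef_pos: [614.7, -19.3, 64.6]
ee_rot: [-2.916, 0.012, -1.139]
wrist_force: [-2.6, 0.2, -2.1]
width: -0.2
grasp_force: 1.5
```

Request:
jog_arm(targets=[[[0,0,0,0.06,0,0,-1],[0,0,0,0.12,0,0,-1],[0,0,0,0.18,0,0,-1],[0,0,0,0.24,0,0,-1],[0,0,0,0.3,0,0,-1],[0,0,0,0.36,0,0,-1],[0,0,0,0.42,0,0,-1],[0,0,0,0.46,0,0,-1]]])

```text
clock: 19.08
eef_pos: [651.7, -21.4, 66.4]
ee_rot: [-2.914, 0.011, -1.137]
wrist_force: [-2.7, 1.5, -1.2]
width: -0.2
grasp_force: 1.4
```

Request:
jog_arm(targets=[[[0,0,0,0.05,0,0,-1],[0,0,0,0.1,0,0,-1],[0,0,0,0.14,0,0,-1],[0,0,0,0.17,0,0,-1],[0,0,0,0.2,0,0,-1],[0,0,0,0.23,0,0,-1],[0,0,0,0.26,0,0,-1],[0,0,0,0.28,0,0,-1]]])

```text
clock: 20.08
eef_pos: [673.5, -21.7, 66.5]
ee_rot: [-2.914, 0.01, -1.135]
wrist_force: [-11.3, -1.1, 2.9]
width: -0.1
grasp_force: 5.6
```

Request:
jog_arm(targets=[[[0,0,0,0.02,0,0,-1],[0,0,0,0.04,0,0,-1],[0,0,0,0.06,0,0,-1],[0,0,0,0.08,0,0,-1],[0,0,0,0.1,0,0,-1]]])

```text
clock: 20.7
eef_pos: [680.7, -21.8, 66.4]
ee_rot: [-2.914, 0.01, -1.134]
wrist_force: [-13.4, -0.3, 6.0]
width: 0.2
grasp_force: 7.3
```

It's on the catch at 13 N. Continuing slowly.

Request:
jog_arm(targets=[[[0,0,0,0.015,0,0,-1],[0,0,0,0.03,0,0,-1],[0,0,0,0.045,0,0,-1],[0,0,0,0.06,0,0,-1]]])

```text
clock: 21.2
eef_pos: [686.0, -21.9, 66.5]
ee_rot: [-2.914, 0.01, -1.134]
wrist_force: [-7.4, -0.1, 0.4]
width: -0.1
grasp_force: 3.9
```

Request:
jog_arm(targets=[[[0,0,0,0.015,0,0,-1],[0,0,0,0.03,0,0,-1],[0,0,0,0.04,0,0,-1],[0,0,0,0.05,0,0,-1]]])

```text
clock: 21.7
eef_pos: [689.0, -21.9, 66.2]
ee_rot: [-2.914, 0.01, -1.133]
wrist_force: [-31.6, -2.5, 18.5]
width: 0.0
grasp_force: 16.0
```

The force dropped past the catch and then rose at the stop, so the drawer is home. Backing off.

Request:
jog_arm(targets=[[[0,0,0,-0.1,0,0,-1],[0,0,0,-0.4,0,0,-1],[0,0,0,-0.9,0,0,-1],[0,0,0,-1,0,0,-1]]])

```text
clock: 22.2
eef_pos: [609.1, -21.8, 66.8]
ee_rot: [-2.913, 0.011, -1.135]
wrist_force: [0.9, -0.2, -0.6]
width: -0.2
grasp_force: 0.0
```

Request:
jog_arm(targets=[[[0,0,0,-0.4,0,0,-1],[0,0,0,-0.9,0,0,-1],[0,0,0,-1,0,0,-1],[0,0,0,-1,0,0,-1]]])

```text
clock: 22.7
eef_pos: [531.8, -22.6, 68.3]
ee_rot: [-2.913, 0.01, -1.139]
wrist_force: [0.5, 0.6, 0.4]
width: -0.5
grasp_force: 0.0
```

Run:
```python
from h import *
t=cams.snapshot("top");s=cams.snapshot("scene");st=readout.get_state();print(st["clock"],st["eef_pos"],st["wrist_force"])
im=np.hstack([cv2.resize(t[:,60:470,::-1],(410,384)),crop(s,250,70,195,192,2)])
cv2.imwrite("pics/z7.png",im)
```

```text
22.8 [532.35850856 -22.53433044  68.32805447] [-0.52448163  0.77522346  0.45230602]
```

View pics/z7.png

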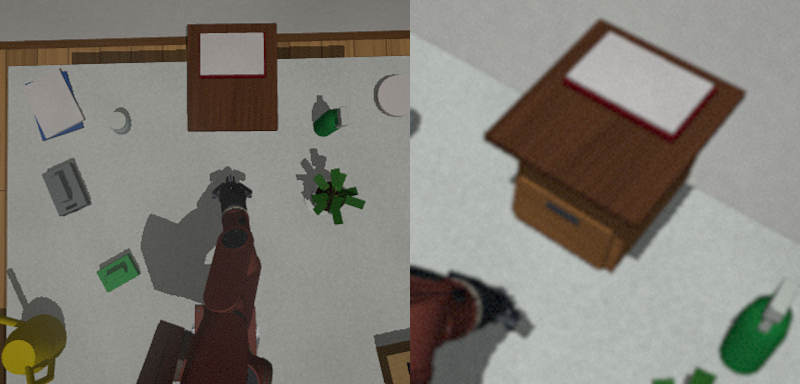

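The drawer is shut under the board in both views (scene crop face at (565,225)), the case is inside, the pot, spray bottle and jar are untouched, and the arm is clear. Handing in.

```bash
python3 -c "
from station import bot
print(bot.sign_off())"
```

```text
the job is handed in; nothing more can be done
None
```

I put the grey case in the drawer with its groove over the rib, lying flat and released, pushed the drawer gently past its catch to its stop, where it stayed shut after I backed off, and handed the job in at about 23 s.

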